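Close and lock the sprung contact grill

TASK

Lock the contact grill shut so that it can be put away: its lock bolt was left shot, so draw the orange tab back first, then press the sprung upper half down until it lies level on its rubber buffers and, holding it there, slide the bolt fully home under the steel catch and let go. Go by feel and never force it, neither the lid on its buffers nor the bolt on the catch, and leave the jars round the grill where they stand.

Things in the scene. Friction and masses are not known exactly. Their poses are not given: they have to be found in the camera images.
- grill: Contact grill, black base 228 x 236 mm, upper half of steel; stands fast on the closed cooker lid. Origin: centre of the underside. x runs from its front (handle) to the hinge at the back, y to the left seen from the front, z up. Hinge axis along y at x +108, z +70 mm. Front handle of the upper half: x -156 to -114, y -45 to +45, when level z 79 to 101 mm.
- lid_shell: Upper half: steel shell 226 x 236 x 28 mm and front handle, 0.5 kg, hinged; carries the bolt. Origin mid width, 108 mm before the hinge axis, at its height when level; x back, y left, z out of its top. Left alone it is tilted about 0.35 rad, front up. A hinge spring lifts it: holding the handle down takes up to 6 N, level. It lands on two rubber buffers when level, give or take 0.02 rad.
- bolt (a joint): Travel of the lock bolt along the grill's +y, m: 0 drawn right back, 0.024 fully home, firm stops at both. About 2 N of friction; stays where it is left. Under 0.008 the bolt clears the catch; further out its tongue lands on top of the hook, 9 mm or more too high, and the lid cannot come down.
- bolt_tab (a point): Centre of the top of the orange bolt tab: 16 mm in x, 10 in y, 28 mm above the handle top, flanks free to be pinched across y. Site axes are the upper half's (x back, y left, z out of its top; leans back as the lid is raised). In that frame it lies 243 mm ahead of the hinge axis and 59 above it. Lid level: x -135, y -12 + travel, z 129 mm in the grill's frame.
- grill_lower: Ribbed lower plate with the steel catch strip at the front: two rubber buffers under the handle and, at y +57 to +80 mm, a hook 5 mm thick, its top level with the handle's, open to the right for the flat-nosed tongue (12 x 8 mm). Strip height is off by up to 5 mm, shown by no reading. Lid on the buffers: 1.5 mm play under the hook. The strip stands 14 N at most. Axes as grill.
- honey_jar: Bystander: honey jar, 55 mm across, 86 mm tall, right of the grill. Origin centre of underside.
- spice_red: Bystander: spice jar with a red cap, 44 mm across, 98 mm tall, left of the grill. Origin centre of underside.
- jar_crumbs: Bystander: glass storage jar with a black lid, 76 mm across, 102 mm tall, right of the grill, further back. Origin centre of underside.

How it is judged (in metres and radians):
On the way, in this order (a step that is already met when the one before it is completed fails the run):
1. the bolt is drawn back clear of the catch (travel under 8 mm) (value of joint bolt below 0.008 m), for 0.1 s.
2. the upper half is pressed level (within 0.035 rad) (angle between lid_shell's own z axis and vertical below 0.035 rad), for 0.2 s.
At the end, for the whole second after the job is handed in: the upper half stays level by itself (within 0.035 rad) at rest, with the bolt home under the catch (travel over 19 of 24 mm) (angle between lid_shell's own z axis and vertical below 0.035 rad and value of joint bolt above 0.019 m and angular speed of lid_shell below 0.05 rad/s); the robot touches nothing.
It fails at once if the upper half or its bolt pressed on the catch strip or its buffers with more than 14 N (contact force between lid_shell and grill_lower above 14 N).
It fails at once if the honey jar moved more than 20 mm (distance of honey_jar from where it was at the start of the episode above 0.02 m).
It fails at once if the spice jar moved more than 20 mm (distance of spice_red from where it was at the start of the episode above 0.02 m).
It fails at once if the storage jar moved more than 20 mm (distance of jar_crumbs from where it was at the start of the episode above 0.02 m).
It also fails if it takes over 67 s, if anything falls off the work surface, if the arm or the gripper's body presses on something with over 40 N, if the wrist force passes 120 N, or if a joint passes its speed limit or range.

ROBOT

A 6-joint arm with a two-finger parallel gripper is mounted at the origin on a cart in front of the work surface, level with it; the furniture and walls round the work are solid. World frame = base frame: x ahead of the robot, y to its left, z up, the work surface at z = 0. Lengths are in mm, angles in rad, forces in N, time in s.
With the tool pointing down it reaches from about 350 to 975 mm from the base axis. Payload 7.1 kg.
Tool frame: the origin (TCP) lies midway between the tips of the shut fingers; the grasp point (between the pads) lies 19 mm behind it; z points along the fingers, y is the line along which they close (so a half turn about z gives the same grasp; the last joint's range is limited). The gripper opens to 88 mm and grips with 3 to 60 N. Pads are 20 mm wide; open, the fingers measure 115 mm over their backs; the gripper's body (75 mm by 178 mm) begins 61 mm behind the grasp point.
Start: joints at [1.306, 0.423, 1.63, -0, 1.089, -0.019], TCP at [152.051, 606.206, 222.675] pointing down, gripper open.
Joint ranges: [-3, 3], [-0.9, 2.11], [0.09, 2.58], [-1.31, 4.45], [0.11, 2.69], [-2.54, 2.54]. Speed limits (rad/s): [2.39, 2.39, 3.01, 3.14, 3.14, 3.14].

INTERFACE

Orientations are given as a rotation vector (axis times angle).
In Python, from workcell import ctrl gives the robot as it stands. The module is installed in compiled form; this text tells all that it offers.
- The arm moves only by the tool servo_tool, never from a script. Its argument "increments" is a list of rows, each a list of 7 numbers: the shift along the world's x, y, z in cm, then the turn, a rotation vector about the world's x, y, z in degrees, then the opening, from -1 (shut) to 1 (fully open). A call has 1 to 20 rows; each row is the pose to reach, as a shift and turn from the pose commanded when the call began; what a row does not reach only later rows make up. A row lasts 1/12 s, in which the tool goes at most 41.7 mm and 7.16 degrees, less where a joint would pass 70% of its speed; a pose out of reach is approached as far as the arm can. A call with a gripper value outside its range is refused whole. The fingers move at their own pace and stop on an object; the grip force is fixed at half the most. Time passes only in rows, so rows that repeat a pose let the fingers close. It gives the time, the measured TCP pose, the force, the opening and the grip force at its end, in the units of the state.
- ctrl.get_obs(): the state, without advancing time (a new reading comes with each control period).
- ctrl.get_image(name): name is "scene" or "top" or "wrist"; returns a dict with "image" (400x640x3 uint8, red, green, blue), "fx", "fy", "cx", "cy" (pixels), "extrinsics" (4x4, takes a point from camera to world coordinates); the wrist camera has in their place "tool_from_camera" (4x4, takes a point from camera to tool coordinates, whose origin is the TCP and whose axes are the flange's). Camera axes: x right, y up, looking along -z (the intrinsics and any distortion apply to the point x, -y, -z); pixel columns grow to the right and rows downward; lengths in mm; the calibration is good to about 2 mm. A picture is of the moment at which its call begins: read the wrist's pose just before it. There is no depth.
- ctrl.close_job(): hands the job in; it is judged then, once.
The state is a dict: "t": time; "qpos": joint angles; "qvel": joint speeds; "joint_torque": joint torques, N m; "ee_pos": TCP position; "orientation": TCP orientation; "ft_force": force on the tool from outside, world axes, zero at the start; "moment": the same for the moment, N m; "width": finger opening in mm; "grasp_force": force on a finger pad.
Only numpy, scipy, OpenCV 4.12 (cv2) and the standard library are available. Lean on these libraries where they do the work, as an engineer would, in place of code of your own. Each camera call takes 0.05 s, during which the arm holds its last target. There are 200 camera calls.

## Working session

There is one attempt and no reset: what is moved stays moved. The work goes in short steps, Python scripts to look and compute and a tool call to move; the robot and the scene stay as the last step left them, time stands still between calls to the robot, and variables do not carry over. Pictures are saved under pics/ and viewed, at most 10 in all, crops included, and the job is handed in when it is done.

Besides the shell and the picture viewer there is one more tool, called after "Emit:" by a JSON object that holds its "fn" and its "kwargs", one argument or row to a line. servo_tool: Moves the arm, as the interface text tells. Its arguments: {"type":"object","properties":{"increments":{"type":"array","items":{"type":"array","items":{"type":"number"}}}},"required":["increments"]}

```bash
mkdir -p pics; python3 - <<'E'
from workcell import ctrl
import cv2,numpy as np
o=ctrl.get_obs();print({k:np.round(v,3) for k,v in o.items()})
for n in("scene","top"):
    d=ctrl.get_image(n);cv2.imwrite(f"pics/{n}0.png",d["image"][:,:,::-1]);np.savez(f"pics/{n}0.npz",**d)
    print(n,d["fx"],d["fy"],d["cx"],d["cy"],np.round(d["extrinsics"],3).tolist(),d.keys())
E
```

```text
{'t': np.float64(0.0), 'qpos': array([ 1.306,  0.424,  1.631,  0.   ,  1.089, -0.019]), 'qvel': array([ 0.001, -0.   ,  0.   ,  0.   ,  0.002,  0.   ]), 'joint_torque': array([-3.0000e-03, -5.4461e+01, -2.7366e+01,  6.4000e-02,  2.3000e-02,
       -0.0000e+00]), 'ee_pos': array([151.905, 605.691, 221.888]), 'orientation': array([-3.850e-01, -3.118e+00,  2.000e-03]), 'ft_force': array([-0.921,  0.019, -0.324]), 'moment': array([ 0.025,  0.017, -0.03 ]), 'grasp_force': np.float64(0.0), 'width': np.float64(87.66)}
scene 376.1035838168353 376.1035838168353 319.7607595732806 201.96972920214236 [[0.008, 0.606, -0.795, -31.416], [-1.0, -0.005, -0.014, 193.307], [-0.012, 0.795, 0.606, 604.557], [0.0, 0.0, 0.0, 1.0]] dict_keys(['image', 'fx', 'fy', 'cx', 'cy', 'extrinsics'])
top 417.7711897219331 417.7711897219331 327.94507777988144 202.10614730020419 [[0.277, 0.75, -0.6, 94.291], [-0.961, 0.228, -0.159, 86.559], [0.018, 0.621, 0.784, 816.672], [0.0, 0.0, 0.0, 1.0]] dict_keys(['image', 'fx', 'fy', 'cx', 'cy', 'extrinsics'])
```

View pics/scene0.png

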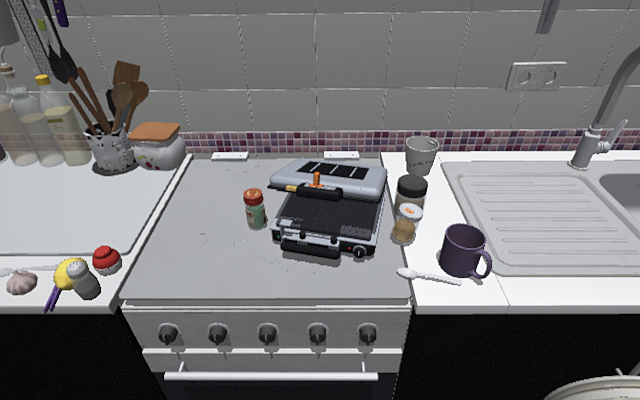

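View pics/top0.png

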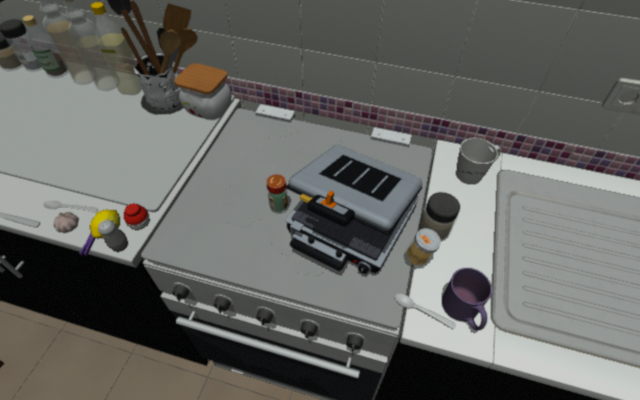

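The scene view shows the lid raised with the orange tab at about (317,178) and the bolt tongue sticking out to the left at (290,188). In the top view the tab is at about (330,198). The red-capped jar is close by on the left, and the honey and storage jars are on the right.

```bash
cat > h.py <<'E'
import numpy as np,cv2
def ray(d,u,v):
    E=d["extrinsics"];r=np.array([(u-d["cx"])/d["fx"],-(v-d["cy"])/d["fy"],-1.]);r=E[:3,:3]@r
    return E[:3,3],r/np.linalg.norm(r)
def tri(rs):
    A=sum(np.eye(3)-np.outer(r,r) for o,r in rs);b=sum((np.eye(3)-np.outer(r,r))@o for o,r in rs)
    p=np.linalg.solve(A,b);return p,[np.linalg.norm(np.cross(p-o,r)) for o,r in rs]
def plane(d,u,v,z):
    o,r=ray(d,u,v);return o+r*(z-o[2])/r[2]
def proj(d,p):
    E=d["extrinsics"];c=E[:3,:3].T@(np.array(p)-E[:3,3]);return d["cx"]+d["fx"]*c[0]/-c[2],d["cy"]-d["fy"]*c[1]/-c[2]
E
python3 - <<'E'
from h import *
ims=[]
for n,(x,y) in(("scene",(235,150)),("top",(255,140))):
    d=np.load(f"pics/{n}0.npz");im=d["image"];hsv=cv2.cvtColor(im,cv2.COLOR_RGB2HSV)
    for nm,lo,hi in(("orange",(6,170,120),(16,255,255)),("yellow",(17,130,120),(30,255,255)),("red",(0,150,60),(5,255,255))):
        m=cv2.inRange(hsv,lo,hi);k,l,s,c=cv2.connectedComponentsWithStats(m)
        for i in range(1,k):
            if s[i,4]>8 and 230<c[i,0]<460 and 130<c[i,1]<280: print(n,nm,s[i],c[i].round(1))
    ims.append(cv2.resize(im[y:y+125,x:x+200],None,fx=4,fy=4,interpolation=cv2.INTER_CUBIC)[:,:,::-1])
    cv2.imwrite(f"pics/{n}crop.png",ims[-1])
E
```

```text
scene orange [310 172  13  15  74] [315.8 180.1]
scene yellow [288 186   9   5  20] [292.  188.4]
scene red [244 194  19  12 104] [253.2 200.9]
top orange [268 175  17  13 140] [275.9 181.1]
top orange [322 191  14  17  88] [328.8 200.1]
top yellow [300 194  12   7  48] [304.9 197.4]
top red [268 187  13   7  51] [274.1 189.9]
```

View pics/scenecrop.png

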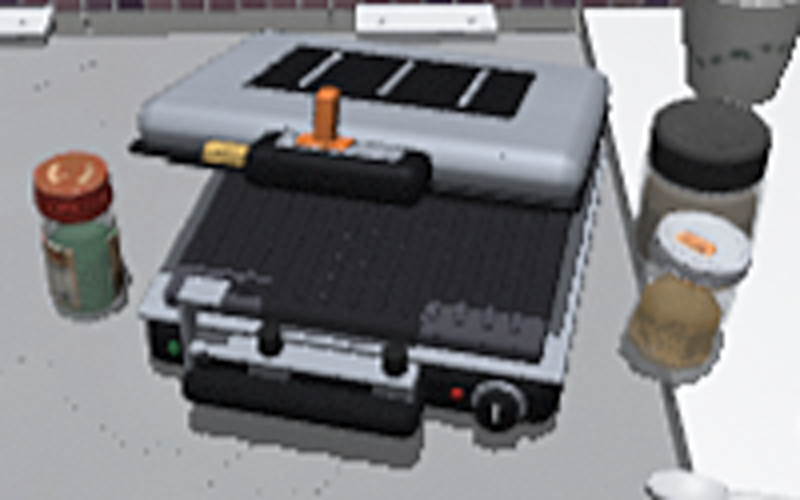

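View pics/topcrop.png

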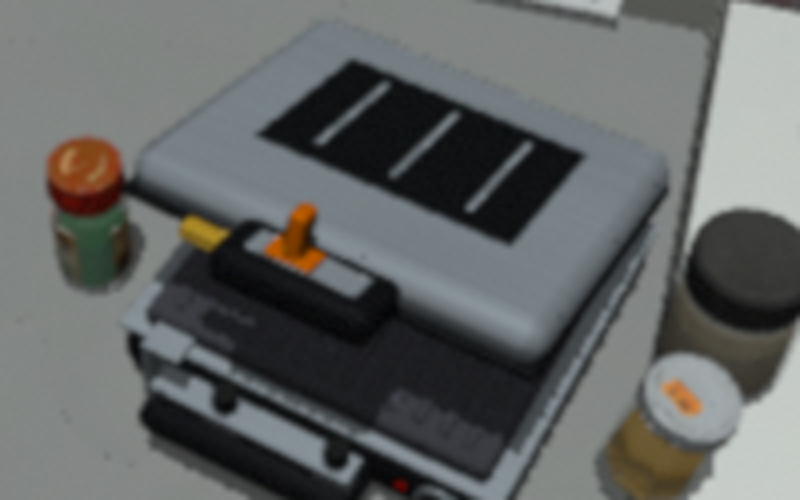

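The crops show the tab top at scene (317,173) and top (331,192). The tongue points toward the spice jar. The black inlay's corners are sharp in both views, so I'll triangulate those for yaw and tilt.

```bash
python3 - <<'E'
from h import *
s=np.load("pics/scene0.npz");t=np.load("pics/top0.npz")
s={k:s[k] for k in s};t={k:t[k] for k in t}
P={}
for n,a,b in(("tabtop",(327,92),(304,209)),("TL",(300,46),(352,60)),("TR",(536,72),(583,155)),("BR",(519,118),(513,242)),("BL",(247,82),(260,133)),("tongueTipTop",(206,144),(184,220)),("handleL",(255,140),(228,228)),("handleR",(425,160),(392,293)),("spiceTop",(73,172),(85,163)),("honeyTop",(703,243),(690,393)),("blackTop",(712,138),(750,262))):
    P[n],e=tri([ray(s,a[0]/4+235,a[1]/4+150),ray(t,b[0]/4+255,b[1]/4+140)]);print(n,P[n].round(1),np.round(e,1))
g=lambda a,b:np.degrees(np.arctan2(*(P[a]-P[b])[[1,0]]))
print("y dir yaw",g("BL","BR")-90,g("TL","TR")-90,"x dir",g("TL","BL"),g("TR","BR"))
E
```

```text
tabtop [586.9 210.4 205. ] [1.2 1.2]
TL [774.1 231.8 118.2] [1.6 1.6]
TR [736.9  89.1 121.6] [1.6 1.6]
BR [633.1 111.5 158.9] [2.8 2.8]
BL [666.7 256.2 160.2] [1.1 1.1]
tongueTipTop [587.8 271.8 173.9] [1.3 1.3]
handleL [585.8 247.6 178. ] [2. 2.]
handleR [574.9 162.3 172.5] [1.1 1.1]
spiceTop [669.3 360.4  98.3] [1.8 1.8]
honeyTop [624.4   5.2  80.3] [2.4 2.4]
blackTop [714.2 -14.8  89.3] [3.2 3.2]
y dir yaw -13.080687876299905 -14.598248420625652 x dir -12.79462552642533 -12.224375785398438
```

Yaw is about -13.2°, tilt about 0.34 rad, and tab top near (587, 210, 205). These agree with the given geometry (expected z 204–209, spice top 98). I'll move to a hover along the lid normal.

Emit:
{"fn": "servo_tool", "kwargs": {
  "increments": [
    [2, -2, 3.8, 0, 0, 0, 0],
    [45.4, -40, 3.8, 4.5, 19, 0.9, 0],
    [45.4, -40, 3.8, 4.5, 19, 0.9, 0],
    [45.4, -40, 3.8, 4.5, 19, 0.9, 0],
    [45.4, -40, 3.8, 4.5, 19, 0.9, 0],
    [45.4, -40, 3.8, 4.5, 19, 0.9, 0],
    [45.4, -40, 3.8, 4.5, 19, 0.9, 0],
    [45.4, -40, 3.8, 4.5, 19, 0.9, 0],
    [45.4, -40, 3.8, 4.5, 19, 0.9, 0],
    [45.4, -40, 3.8, 4.5, 19, 0.9, 0],
    [45.4, -40, 3.8, 4.5, 19, 0.9, 0],
    [45.4, -40, 3.8, 4.5, 19, 0.9, 0],
    [45.4, -40, 3.8, 4.5, 19, 0.9, 0],
    [45.4, -40, 3.8, 4.5, 19, 0.9, 0],
    [45.4, -40, 3.8, 4.5, 19, 0.9, 0],
    [45.4, -40, 3.8, 4.5, 19, 0.9, 0],
    [45.4, -40, 3.8, 4.5, 19, 0.9, 0],
    [45.4, -40, 3.8, 4.5, 19, 0.9, 0],
    [45.4, -40, 3.8, 4.5, 19, 0.9, 0]
  ]
}}

```text
t: 1.68
ee_pos: [604.9, 207.1, 260.5]
orientation: [-0.32, -2.783, -0.052]
ft_force: [-1.0, 0.2, -0.3]
width: 44.1
grasp_force: 0.0
```

```bash
python3 - <<'E'
from workcell import ctrl
import cv2,numpy as np
o=ctrl.get_obs();d=ctrl.get_image("wrist");cv2.imwrite("pics/w1.png",d["image"][:,:,::-1])
d["p"]=o["ee_pos"];d["rv"]=o["orientation"];np.savez("pics/w1.npz",**d)
print(d["p"],d["rv"],d["fx"],d["cx"],d["cy"],o["ft_force"],np.round(d["tool_from_camera"],3).tolist())
E
```

```text
[604.92690328 207.07294174 260.45013385] [-0.31984977 -2.78290659 -0.05233308] 352.60941778608185 321.04647358530553 200.91974975039534 [-0.98091575  0.22707277 -0.29929149] [[-0.0, 0.955, 0.295, 79.979], [1.0, 0.0, 0.0, 0.157], [0.0, 0.295, -0.955, -161.103], [0.0, 0.0, 0.0, 1.0]]
```

View pics/w1.png

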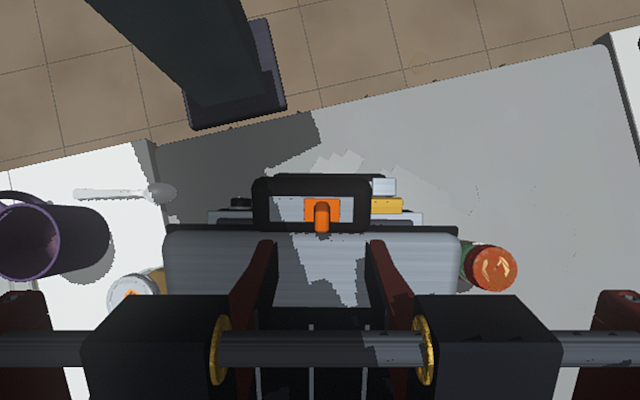

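The wrist view shows the tab near (322,218), centred between the fingers. The lid edges are horizontal in the picture, so the yaw matches. I'll zoom in once to pin down the tab's top face.

```bash
python3 - <<'E'
import cv2
im=cv2.imread("pics/w1.png")[165:255,235:415];cv2.imwrite("pics/w1c.png",cv2.resize(im,None,fx=4,fy=4,interpolation=cv2.INTER_NEAREST))
E
```

```text
(no output)
```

View pics/w1c.png

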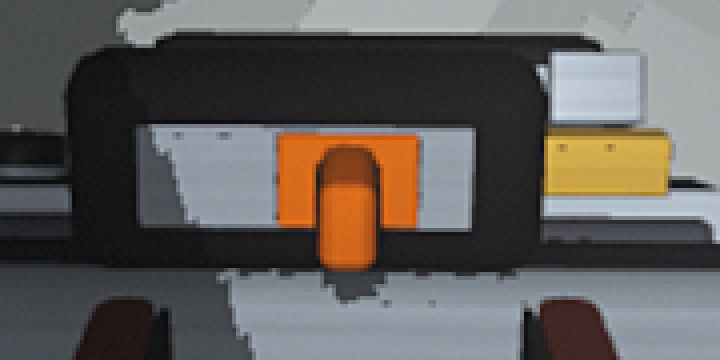

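The tab's top face is centred at (322,222), about 2 mm further back than planned and laterally centred. Now I'll descend along the lid normal.

Emit:
{"fn": "servo_tool", "kwargs": {
  "increments": [
    [-0.9, 0.2, -3, 0, 0, 0, 0],
    [-1.6, 0.4, -5, 0, 0, 0, 0],
    [-2.0, 0.5, -6.2, 0, 0, 0, 0],
    [-2.3, 0.6, -7.0, 0, 0, 0, 0],
    [-2.4, 0.6, -7.4, 0, 0, 0, 0],
    [-2.4, 0.6, -7.4, 0, 0, 0, 0]
  ]
}}

```text
t: 2.23
ee_pos: [581.7, 212.6, 186.5]
orientation: [-0.32, -2.784, -0.052]
ft_force: [-0.0, 0.4, 0.8]
width: 43.8
grasp_force: 0.0
```

Emit:
{"fn": "servo_tool", "kwargs": {
  "increments": [
    [0, 0, 0, 0, 0, 0, -1],
    [0, 0, 0, 0, 0, 0, -1],
    [0, 0, 0, 0, 0, 0, -1],
    [0, 0, 0, 0, 0, 0, -1],
    [0, 0, 0, 0, 0, 0, -1],
    [0, 0, 0, 0, 0, 0, -1]
  ]
}}

```text
t: 2.73
ee_pos: [582.3, 212.3, 186.9]
orientation: [-0.322, -2.784, -0.053]
ft_force: [0.6, -1.0, 0.8]
width: 9.7
grasp_force: 30.0
```

Gripped on the tab at 9.7 mm wide. Next I'll draw the bolt back along the grill's -y.

Emit:
{"fn": "servo_tool", "kwargs": {
  "increments": [
    [-0.1, -0.4, 0, 0, 0, 0, -1],
    [-0.2, -0.8, 0, 0, 0, 0, -1],
    [-0.27, -1.17, 0, 0, 0, 0, -1],
    [-0.34, -1.46, 0, 0, 0, 0, -1],
    [-0.41, -1.75, 0, 0, 0, 0, -1],
    [-0.41, -1.75, 0, 0, 0, 0, -1],
    [-0.41, -1.75, 0, 0, 0, 0, -1]
  ]
}}

```text
t: 3.32
ee_pos: [577.8, 194.0, 186.6]
orientation: [-0.322, -2.784, -0.051]
ft_force: [0.4, -1.3, 1.0]
width: 9.9
grasp_force: 30.0
```

Emit:
{"fn": "servo_tool", "kwargs": {
  "increments": [
    [-0.02, -0.1, 0, 0, 0, 0, -1],
    [-0.05, -0.2, 0, 0, 0, 0, -1],
    [-0.05, -0.2, 0, 0, 0, 0, -1]
  ]
}}

```text
t: 3.57
ee_pos: [577.6, 193.1, 186.7]
orientation: [-0.322, -2.784, -0.054]
ft_force: [0.7, 3.6, 0.5]
width: 9.9
grasp_force: 30.0
```

Emit:
{"fn": "servo_tool", "kwargs": {
  "increments": [
    [-0.02, -0.1, 0, 0, 0, 0, -1],
    [-0.05, -0.2, 0, 0, 0, 0, -1],
    [-0.05, -0.2, 0, 0, 0, 0, -1]
  ]
}}

```text
t: 3.82
ee_pos: [577.7, 192.8, 187.1]
orientation: [-0.322, -2.785, -0.059]
ft_force: [3.5, 10.0, 0.4]
width: 9.9
grasp_force: 30.0
```

The bolt reached its back stop with y at about 193 and a 19 mm draw. I'll relax that push and follow the hinge arc down.

Emit:
{"fn": "servo_tool", "kwargs": {
  "increments": [
    [0.06, 0.25, 0, 0, 0, 0, -1],
    [-0.3, 0.33, -0.74, -0.44, -1.87, 0, -1],
    [-0.65, 0.42, -1.48, -0.88, -3.74, 0, -1],
    [-0.97, 0.5, -2.28, -1.34, -5.7, 0, -1],
    [-1.29, 0.57, -3.07, -1.79, -7.65, 0, -1],
    [-1.29, 0.57, -3.07, -1.79, -7.65, 0, -1]
  ]
}}

```text
t: 4.32
ee_pos: [563.7, 196.5, 155.5]
orientation: [-0.336, -2.922, -0.031]
ft_force: [3.1, 1.3, 1.9]
width: 10.0
grasp_force: 30.0
```

Emit:
{"fn": "servo_tool", "kwargs": {
  "increments": [
    [-0.27, 0.06, -0.8, -0.45, -1.95, 0, -1],
    [-0.52, 0.12, -1.6, -0.9, -3.9, 0, -1],
    [-0.67, 0.16, -2.2, -1.2, -5.3, 0, -1],
    [-0.8, 0.2, -2.8, -1.56, -6.67, 0, -1],
    [-0.8, 0.2, -2.8, -1.56, -6.67, 0, -1]
  ]
}}

```text
t: 4.73
ee_pos: [555.6, 198.5, 127.9]
orientation: [-0.35, -3.038, -0.011]
ft_force: [-0.5, 0.4, 5.3]
width: 9.6
grasp_force: 30.0
```

Emit:
{"fn": "servo_tool", "kwargs": {
  "increments": [
    [-0.06, 0.01, -0.25, -0.13, -0.55, 0, -1],
    [-0.11, 0.03, -0.5, -0.25, -1.1, 0, -1],
    [-0.16, 0.04, -0.75, -0.4, -1.7, 0, -1],
    [-0.21, 0.05, -0.95, -0.5, -2.2, 0, -1],
    [-0.21, 0.05, -0.95, -0.5, -2.2, 0, -1],
    [-0.21, 0.05, -0.95, -0.5, -2.2, 0, -1]
  ]
}}

```text
t: 5.23
ee_pos: [553.7, 198.9, 119.1]
orientation: [-0.355, -3.074, -0.005]
ft_force: [-2.3, 1.8, 6.2]
width: 9.7
grasp_force: 30.0
```

Emit:
{"fn": "servo_tool", "kwargs": {
  "increments": [
    [0, 0, -0.1, -0.06, -0.25, 0, -1],
    [-0.02, 0, -0.25, -0.13, -0.57, 0, -1],
    [-0.02, 0, -0.25, -0.13, -0.57, 0, -1],
    [-0.02, 0, -0.25, -0.13, -0.57, 0, -1]
  ]
}}

```text
t: 5.57
ee_pos: [553.3, 199.0, 116.6]
orientation: [-0.357, -3.084, -0.004]
ft_force: [-3.2, 2.0, 6.1]
width: 9.5
grasp_force: 30.0
```

Emit:
{"fn": "servo_tool", "kwargs": {
  "increments": [
    [0, 0, -0.1, -0.06, -0.25, 0, -1],
    [-0.02, 0, -0.2, -0.11, -0.46, 0, -1],
    [-0.02, 0, -0.2, -0.11, -0.46, 0, -1]
  ]
}}

```text
t: 5.82
ee_pos: [553.0, 199.1, 114.5]
orientation: [-0.358, -3.092, -0.002]
ft_force: [-4.7, 3.4, 5.8]
width: 9.5
grasp_force: 30.0
```

Emit:
{"fn": "servo_tool", "kwargs": {
  "increments": [
    [-0.1, 0.05, -0.05, 0, 0, 0, -1],
    [-0.12, 0.06, -0.15, -0.08, -0.35, 0, -1],
    [-0.12, 0.06, -0.15, -0.08, -0.35, 0, -1]
  ]
}}

```text
t: 6.07
ee_pos: [552.6, 199.2, 113.2]
orientation: [-0.358, -3.1, -0.0]
ft_force: [-2.0, -0.1, 6.4]
width: 9.4
grasp_force: 30.0
```

Emit:
{"fn": "servo_tool", "kwargs": {
  "increments": [
    [0, 0, -0.07, -0.04, -0.17, 0, -1],
    [-0.02, 0, -0.15, -0.08, -0.35, 0, -1],
    [-0.02, 0, -0.15, -0.08, -0.35, 0, -1]
  ]
}}

```text
t: 6.32
ee_pos: [552.4, 199.3, 111.7]
orientation: [-0.359, -3.106, 0.0]
ft_force: [-1.4, 1.1, 5.6]
width: 9.9
grasp_force: 30.0
```

Emit:
{"fn": "servo_tool", "kwargs": {
  "increments": [
    [0, 0, -0.05, -0.03, -0.12, 0, -1],
    [-0.01, 0, -0.1, -0.05, -0.23, 0, -1],
    [-0.01, 0, -0.1, -0.05, -0.23, 0, -1]
  ]
}}

```text
t: 6.57
ee_pos: [552.2, 199.3, 110.7]
orientation: [-0.36, -3.11, 0.001]
ft_force: [-1.3, 0.7, 5.8]
width: 9.5
grasp_force: 30.0
```

Emit:
{"fn": "servo_tool", "kwargs": {
  "increments": [
    [0, 0, -0.05, -0.03, -0.12, 0, -1],
    [-0.01, 0, -0.1, -0.05, -0.23, 0, -1],
    [-0.01, 0, -0.1, -0.05, -0.23, 0, -1]
  ]
}}

```text
t: 6.82
ee_pos: [552.1, 199.4, 109.7]
orientation: [-0.36, -3.114, 0.002]
ft_force: [-1.9, 0.7, 6.2]
width: 9.9
grasp_force: 30.0
```

Emit:
{"fn": "servo_tool", "kwargs": {
  "increments": [
    [0, 0, -0.05, -0.03, -0.12, 0, -1],
    [-0.01, 0, -0.1, -0.05, -0.23, 0, -1],
    [-0.01, 0, -0.1, -0.05, -0.23, 0, -1]
  ]
}}

```text
t: 7.07
ee_pos: [551.9, 199.4, 108.7]
orientation: [-0.361, -3.118, 0.002]
ft_force: [-3.3, 1.5, 5.5]
width: 10.0
grasp_force: 30.0
```

Emit:
{"fn": "servo_tool", "kwargs": {
  "increments": [
    [-0.05, 0.02, -0.05, -0.03, -0.12, 0, -1],
    [-0.05, 0.02, -0.1, -0.05, -0.23, 0, -1],
    [-0.05, 0.02, -0.1, -0.05, -0.23, 0, -1]
  ]
}}

```text
t: 7.32
ee_pos: [551.7, 199.4, 107.7]
orientation: [0.361, 3.119, -0.003]
ft_force: [-2.0, 1.1, 5.6]
width: 9.8
grasp_force: 30.0
```

Emit:
{"fn": "servo_tool", "kwargs": {
  "increments": [
    [0, 0, -0.05, -0.03, -0.12, 0, -1],
    [0, 0, -0.1, -0.05, -0.23, 0, -1],
    [0, 0, -0.1, -0.05, -0.23, 0, -1]
  ]
}}

```text
t: 7.57
ee_pos: [551.6, 199.5, 106.7]
orientation: [0.36, 3.115, -0.004]
ft_force: [-1.5, 0.8, 6.4]
width: 10.0
grasp_force: 30.0
```

Emit:
{"fn": "servo_tool", "kwargs": {
  "increments": [
    [0, 0, -0.05, -0.03, -0.12, 0, -1],
    [0, 0, -0.1, -0.05, -0.23, 0, -1],
    [0, 0, -0.1, -0.05, -0.23, 0, -1]
  ]
}}

```text
t: 7.82
ee_pos: [551.4, 199.5, 105.7]
orientation: [0.36, 3.112, -0.004]
ft_force: [-1.5, 0.4, 6.2]
width: 9.9
grasp_force: 30.0
```

Emit:
{"fn": "servo_tool", "kwargs": {
  "increments": [
    [0, 0, -0.04, -0.02, -0.08, 0, -1],
    [0, 0, -0.07, -0.03, -0.16, 0, -1],
    [0, 0, -0.07, -0.03, -0.16, 0, -1]
  ]
}}

```text
t: 8.07
ee_pos: [551.3, 199.5, 104.9]
orientation: [0.36, 3.109, -0.005]
ft_force: [-2.8, 1.4, 6.2]
width: 9.6
grasp_force: 30.0
```

Emit:
{"fn": "servo_tool", "kwargs": {
  "increments": [
    [0, 0, -0.04, -0.02, -0.08, 0, -1],
    [0, 0, -0.07, -0.03, -0.16, 0, -1],
    [0, 0, -0.07, -0.03, -0.16, 0, -1]
  ]
}}

```text
t: 8.32
ee_pos: [551.3, 199.5, 104.2]
orientation: [0.359, 3.106, -0.005]
ft_force: [-3.5, 1.5, 6.9]
width: 9.9
grasp_force: 30.0
```

```bash
python3 - <<'E'
from workcell import ctrl
import cv2,numpy as np
d=ctrl.get_image("scene");cv2.imwrite("pics/s2.png",cv2.resize(d["image"][140:270,230:430,::-1],None,fx=4,fy=4,interpolation=cv2.INTER_CUBIC))
E
```

```text
(no output)
```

View pics/s2.png

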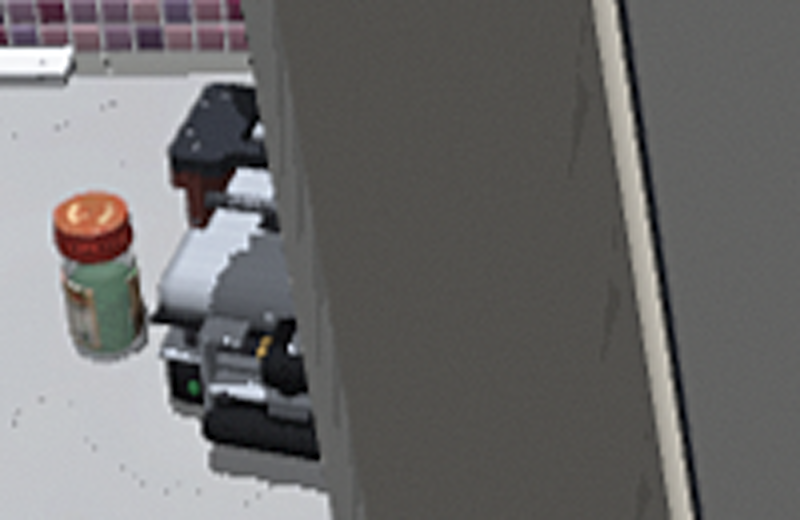

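The lid is nearly level. The hook is visible at (230,335), and the drawn yellow tongue sits just short of it at (265,347). I'll continue in small steps by feel.

Emit:
{"fn": "servo_tool", "kwargs": {
  "increments": [
    [-0.05, 0.02, -0.03, 0, 0, 0, -1],
    [-0.06, 0.02, -0.05, 0, 0, 0, -1],
    [-0.06, 0.02, -0.05, 0, 0, 0, -1],
    [-0.06, 0.02, -0.05, 0, 0, 0, -1]
  ]
}}

```text
t: 8.7
ee_pos: [551.2, 199.6, 104.0]
orientation: [0.359, 3.105, -0.005]
ft_force: [-1.8, -0.0, 7.9]
width: 9.8
grasp_force: 30.0
```

Emit:
{"fn": "servo_tool", "kwargs": {
  "increments": [
    [0, 0, -0.03, 0, 0, 0, -1],
    [0, 0, -0.05, 0, 0, 0, -1],
    [0, 0, -0.05, 0, 0, 0, -1],
    [0, 0, -0.05, 0, 0, 0, -1]
  ]
}}

```text
t: 9.03
ee_pos: [551.2, 199.6, 103.9]
orientation: [0.359, 3.105, -0.005]
ft_force: [-3.3, -0.4, 11.2]
width: 9.9
grasp_force: 30.0
```

Contact: z stopped at 104.0 while the force rose to about 5 N above the spring. I'll hold there and slide the bolt.

Emit:
{"fn": "servo_tool", "kwargs": {
  "increments": [
    [0.05, 0.2, 0.03, 0, 0, 0, -1],
    [0.1, 0.4, 0.03, 0, 0, 0, -1],
    [0.14, 0.6, 0.03, 0, 0, 0, -1],
    [0.18, 0.8, 0.03, 0, 0, 0, -1],
    [0.18, 0.8, 0.03, 0, 0, 0, -1]
  ]
}}

```text
t: 9.45
ee_pos: [553.1, 207.6, 104.0]
orientation: [0.359, 3.105, -0.005]
ft_force: [-1.3, -1.4, 7.9]
width: 9.5
grasp_force: 30.0
```

Emit:
{"fn": "servo_tool", "kwargs": {
  "increments": [
    [0.02, 0.1, 0, 0, 0, 0, -1],
    [0.05, 0.2, 0, 0, 0, 0, -1],
    [0.07, 0.3, 0, 0, 0, 0, -1],
    [0.07, 0.3, 0, 0, 0, 0, -1]
  ]
}}

```text
t: 9.78
ee_pos: [553.8, 210.5, 103.9]
orientation: [0.359, 3.105, -0.006]
ft_force: [-1.7, -1.5, 7.9]
width: 10.1
grasp_force: 30.0
```

Emit:
{"fn": "servo_tool", "kwargs": {
  "increments": [
    [0.02, 0.1, 0, 0, 0, 0, -1],
    [0.05, 0.2, 0, 0, 0, 0, -1],
    [0.07, 0.3, 0, 0, 0, 0, -1],
    [0.09, 0.4, 0, 0, 0, 0, -1],
    [0.09, 0.4, 0, 0, 0, 0, -1]
  ]
}}

```text
t: 10.2
ee_pos: [554.8, 214.5, 104.0]
orientation: [0.359, 3.105, -0.006]
ft_force: [-2.4, -1.0, 8.2]
width: 9.6
grasp_force: 30.0
```

Emit:
{"fn": "servo_tool", "kwargs": {
  "increments": [
    [0.02, 0.1, 0, 0, 0, 0, -1],
    [0.05, 0.2, 0, 0, 0, 0, -1],
    [0.07, 0.3, 0, 0, 0, 0, -1],
    [0.09, 0.4, 0, 0, 0, 0, -1],
    [0.09, 0.4, 0, 0, 0, 0, -1]
  ]
}}

```text
t: 10.62
ee_pos: [555.7, 218.5, 104.0]
orientation: [0.359, 3.105, -0.006]
ft_force: [-1.0, -1.8, 8.5]
width: 9.7
grasp_force: 30.0
```

Emit:
{"fn": "servo_tool", "kwargs": {
  "increments": [
    [0.02, 0.1, 0, 0, 0, 0, -1],
    [0.05, 0.2, 0, 0, 0, 0, -1],
    [0.07, 0.3, 0, 0, 0, 0, -1],
    [0.07, 0.3, 0, 0, 0, 0, -1]
  ]
}}

```text
t: 10.95
ee_pos: [556.4, 221.5, 104.0]
orientation: [0.359, 3.105, -0.006]
ft_force: [-1.4, -0.6, 7.9]
width: 9.6
grasp_force: 30.0
```

Emit:
{"fn": "servo_tool", "kwargs": {
  "increments": [
    [0.02, 0.1, 0, 0, 0, 0, -1],
    [0.04, 0.17, 0, 0, 0, 0, -1],
    [0.04, 0.17, 0, 0, 0, 0, -1],
    [0.04, 0.17, 0, 0, 0, 0, -1]
  ]
}}

```text
t: 11.28
ee_pos: [556.8, 223.0, 103.9]
orientation: [0.359, 3.105, -0.006]
ft_force: [-1.6, -0.8, 8.8]
width: 10.0
grasp_force: 30.0
```

About 24 mm of travel, so the bolt is home. I'll ease the lid up gently onto the hook before letting go.

Emit:
{"fn": "servo_tool", "kwargs": {
  "increments": [
    [0, 0, 0.05, 0, 0, 0, -1],
    [0, 0, 0.1, 0, 0, 0, -1],
    [0, 0, 0.15, 0, 0, 0, -1],
    [0, 0, 0.2, 0, 0, 0, -1],
    [0, 0, 0.25, 0, 0, 0, -1],
    [0, 0, 0.25, 0, 0, 0, -1]
  ]
}}

```text
t: 11.78
ee_pos: [556.8, 223.0, 105.6]
orientation: [0.359, 3.104, -0.005]
ft_force: [3.0, -2.4, 1.4]
width: 9.5
grasp_force: 30.0
```

The catch holds: the lid rose 1.7 mm and the load dropped to 1.4 N. Now I'll release and lift.

Emit:
{"fn": "servo_tool", "kwargs": {
  "increments": [
    [0, 0, 0, 0, 0, 0, -0.4],
    [0, 0, 0, 0, 0, 0, -0.4],
    [0, 0, 0, 0, 0, 0, -0.4],
    [0, 0, 0, 0, 0, 0, -0.4],
    [0, 0, 1, 0, 0, 0, -0.4],
    [0, 0, 2.5, 0, 0, 0, -0.4],
    [0, 0, 5, 0, 0, 0, -0.4],
    [0, 0, 8, 0, 0, 0, -0.4],
    [0, 0, 12, 0, 0, 0, -0.4],
    [0, 0, 12, 0, 0, 0, -0.4],
    [0, 0, 12, 0, 0, 0, -0.4]
  ]
}}

```text
t: 12.7
ee_pos: [557.6, 224.3, 228.7]
orientation: [0.358, 3.1, 0.0]
ft_force: [-1.0, -0.1, -0.1]
width: 26.2
grasp_force: 0.0
```

```bash
python3 - <<'E'
from workcell import ctrl
import cv2
d=ctrl.get_image("wrist");cv2.imwrite("pics/w3.png",d["image"][:,:,::-1])
E
```

```text
(no output)
```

View pics/w3.png

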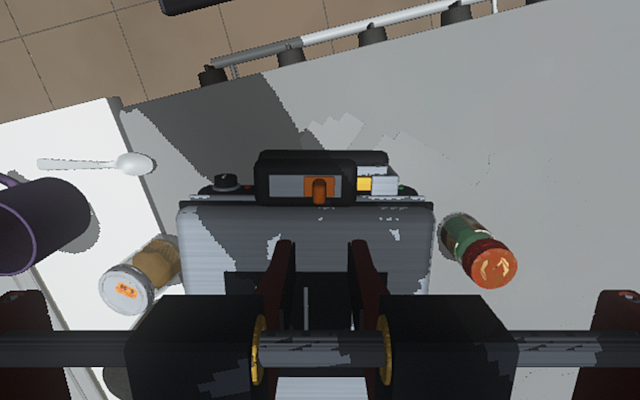

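The lid is closed, the tongue (365,184) runs under the hook (385,185), the jars are still standing and the gripper is clear. I'll hand the job in.

```bash
python3 -c "
from workcell import ctrl
print(ctrl.close_job())"
```

```text
the job is handed in; nothing more can be done
None
```

The job is handed in with no verdict returned: the lid is down and held by the catch, the bolt went about 24 mm home, and the jars I could see still stood where they were (the storage jar was out of that last view).

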